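# Fit the clean filter in the fume extractor

### The job

Fit the clean white filter cartridge with the blue handle into the empty well on top of the fume extractor: turn it so that its two lugs line up with the two notches, lower it in and press it lightly until it is fully home, then let go. Do not drop it in from above: keep hold of it at least until its lugs are well down inside the notches. Leave the brown used filter where it lies.

Things in the scene. Friction and masses are not known exactly. Their poses are not given: they have to be found in the camera images.
- filter_new: Clean filter, loose, 0.14-0.28 kg. White round body, 72 mm diameter, 30 mm high; two opposed blue side lugs, 22 wide, 26 high from the underside, reaching 56 mm from the axis. Blue bar handle on top, 56 long, 12 thick, 30 to 66 mm above the underside: pinch its thickness from above. Origin: centre of underside, z up, x along lugs and handle length. Same after a half turn.
- filter_used: Used filter, a loose bystander of the same shape and size as the clean one, but with a brown body, black lugs and a black handle. Origin and axes as for the clean one. Leave it where it lies.
- extractor: Low bench fume extractor, fixed: an ivory box 200 mm (x) by 160 mm (y), 60 mm high. Origin: centre of its underside on the bench, z up. In the middle of its flat top is the empty round well, with two opposed notches along +x and -x, each marked by a blue patch on the top beyond its end. A filter seated in it stands with its body 5 mm above the top.
- well (a point): Centre of the well's floor, 35 mm above the bench and 25 mm below the top; x along the notches, z up. Well 96 mm across at the mouth, 86 at the floor; notches, as deep as the well, reach 69 mm from the axis and are 50 wide at the mouth, 64 and 40 at the floor. Filter goes in with its x along this x, either way round; else its lugs stay on top, 25 mm too high. Home: underside on this floor.
Not all that is in view belongs to the job. What is shaped like the filter_new but green is not meant.

How it is judged (in metres and radians):
On the way:
1. the clean filter, still held or pressed by the fingers, is down in the well by 5 mm or more (z of filter_new in the frame of well below 0.02 m and horizontal distance between filter_new and well below 0.016 m and contact force between the fingers and filter_new above 0.5 N), for 0.1 s.
At the end, for the whole second after the job is handed in: The clean filter rests at the bottom of the well: its underside within 5 mm of the well's floor, its axis within 12 mm of the well's, its lugs within 11 degrees of the notches, upright within 6 degrees and at rest; the used filter is within 30 mm of where it began (z of filter_new in the frame of well between -0.005 and 0.005 m and horizontal distance between filter_new and well below 0.012 m and angle between the x axis of filter_new and the x axis of well, either way round below 0.2 rad and angle between filter_new's own z axis and vertical below 0.1 rad and linear speed of filter_new below 0.02 m/s and distance of filter_used from where it was at the start of the episode below 0.03 m); the robot touches nothing.
It fails at once if the used filter is moved more than 30 mm (distance of filter_used from where it was at the start of the episode above 0.03 m).
It fails at once if the filter is pressed on the extractor with more than 60 N (contact force between filter_new and extractor above 60 N).
It also fails if it takes over 38 s, if anything falls off the work surface, if the arm or the gripper's body presses on something with over 40 N, if the wrist force passes 120 N, or if a joint passes its speed limit or range.

### The arm

A 6-joint arm with a two-finger parallel gripper is mounted at the origin on the work surface. World frame = base frame: x ahead of the robot, y to its left, z up, the work surface at z = 0. Lengths are in mm, angles in rad, forces in N, time in s.
With the tool pointing down it reaches from about 350 to 950 mm from the base axis. Payload 17.4 kg.
Tool frame: the origin (TCP) lies at the very end of the fingers, on their centre line; the grasp point (between the pads) lies 19 mm behind it; z points along the fingers, y is the line along which they close (so a half turn about z gives the same grasp; the last joint's range is limited). The gripper opens to 93 mm and grips with 3 to 60 N. Pads are 15 mm wide; open, the fingers measure 128 mm over their backs; the gripper's body (75 mm by 188 mm) begins 65 mm behind the grasp point.
Start: joints at [-1.34, 0.116, 1.442, -0, 1.584, -0.038], TCP at [179.253, -650.769, 218.646] pointing down, gripper open.
Joint ranges: [-2.83, 2.83], [-0.83, 2.19], [0.07, 2.5], [-1.14, 4.28], [0.01, 3], [-2.97, 2.97]. Speed limits (rad/s): [1.89, 1.89, 2.22, 3.14, 3.14, 3.14].

### API

Orientations are given as a 3x3 rotation matrix whose columns are the frame's x, y, z axes.
In Python, from station import ctrl, readout, snapshot gives the robot as it stands. The module is installed in compiled form; this text tells all that it offers. Calls block until the motion is done:
- ctrl.goto(position, orientation): joint-space move of the TCP to a pose.
- ctrl.movel(position, rot=None, v=150): straight line of the TCP; rot=None keeps the orientation; v is the mean speed in mm/s.
- ctrl.movej(angles): joint-space move.
- ctrl.open_gripper() and ctrl.close_gripper(squeeze=None): open the fingers fully, or close them until they stop; squeeze is the grip in N (None keeps the last).
- ctrl.sleep(seconds).
- ctrl.ik(position, orientation): joint angles nearest the present ones, or None.
- readout.observe(): the state.
- snapshot(name): name is "scene" or "top"; returns a dict with "img" (420x560x3 uint8, red, green, blue), "mtx" (3x3 intrinsics, pixels), "R" (3x3) and "t" (3): a world point X has camera coordinates R X + t. Camera axes: x right, y down, z forward; pixel columns grow to the right and rows downward; lengths in mm; the calibration is good to about 2 mm. A picture is of the moment at which its call begins. There is no depth.
A pose or a line that the arm cannot do raises ctrl.IKError and nothing moves.
- ctrl.sign_off(): hands the job in; it is judged then, once.
The state is a dict: "clock": time; "q": joint angles; "dq": joint speeds; "joint_efforts": joint torques, N m; "position": TCP position; "tcp_rot": TCP orientation; "force": force on the tool from outside, world axes, zero at the start; "moment": the same for the moment, N m; "opening": finger opening in mm; "grasp_force": force on a finger pad.
Only numpy, scipy, OpenCV 4.12 (cv2) and the standard library are available. Lean on these libraries where they do the work, as an engineer would, in place of code of your own. Each camera call takes 0.05 s, during which the arm holds its last target. There are 200 camera calls.

## Working session

There is one attempt and no reset: what is moved stays moved. The work goes in short steps, each a Python script; the robot and the scene stay as the last script left them, time stands still between calls to the robot, and variables do not carry over. Pictures are saved under pics/ and viewed, at most 10 in all, crops included, and the job is handed in when it is done.

```bash
mkdir -p pics
python3 - <<'E'
from station import ctrl, readout, snapshot
import cv2,pickle
d={}
for n in("top","scene"):
    s=snapshot(n); d[n]=s; cv2.imwrite(f"pics/{n}0.png",s["img"][:,:,::-1]); print(n,s["mtx"],s["R"],s["t"])
pickle.dump(d,open("cams.pkl","wb"))
print(readout.observe()["clock"],readout.observe()["tcp_rot"])
E
```

```text
top [[461.50953474   0.         279.34273702]
 [  0.         461.50953474 211.66322333]
 [  0.           0.           1.        ]] [[-0.00706245 -0.99982327 -0.01742245]
 [-0.99688376  0.00840846 -0.07843515]
 [ 0.07856778  0.01681421 -0.99676697]] [  73.74165911  471.15218645 1068.13345154]
scene [[434.89780484   0.         277.78110146]
 [  0.         434.89780484 213.21779828]
 [  0.           0.           1.        ]] [[ 0.81793561  0.57501802 -0.01831955]
 [ 0.39462645 -0.58393889 -0.70942606]
 [-0.41863027  0.57303546 -0.70454174]] [-428.03034732 -126.94841354 1324.93606457]
0.1 [[ 9.64088435e-01  2.65581302e-01 -2.49569768e-04]
 [ 2.65581417e-01 -9.64087871e-01  1.04321370e-03]
 [ 3.64508666e-05 -1.07203136e-03 -9.99999425e-01]]
```

View pics/top0.png

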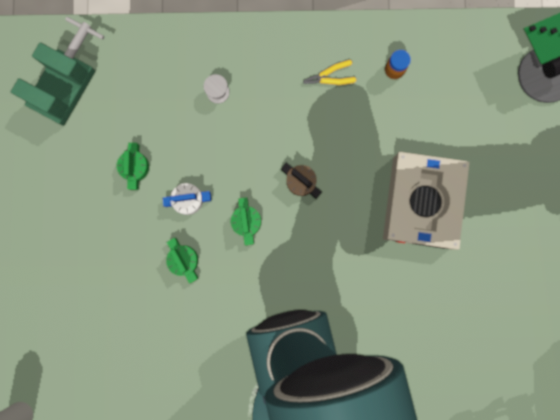

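View pics/scene0.png

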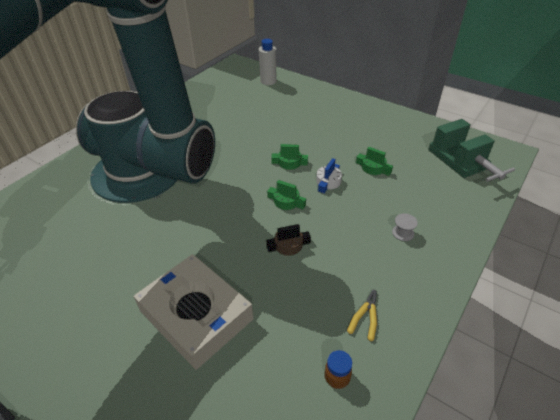

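The top view shows the white filter with the blue handle at about (187,199). The green look-alikes at (132,165), (246,220) and (181,260) are not meant. The brown used filter is at (301,180), and the extractor is at (428,201) with blue patches at (433,163) and (424,237). Only the filter at (187,199) fits the description, so I'll confirm it in an enlarged crop.

Run:
```python
import cv2,numpy as np
i=cv2.imread("pics/top0.png")
a=cv2.resize(i[160:240,147:227],None,fx=5,fy=5,interpolation=cv2.INTER_CUBIC)
b=cv2.resize(i[145:257,375:487],(400,400),interpolation=cv2.INTER_CUBIC)
cv2.imwrite("pics/c1.png",np.hstack([a,b]))
```

```text
(no output)
```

View pics/c1.png

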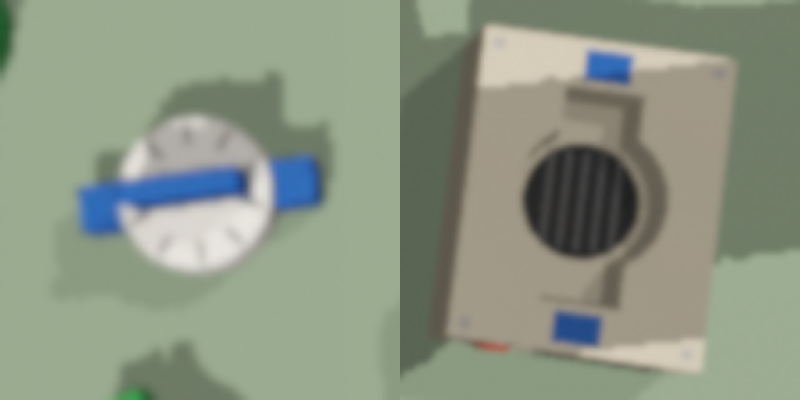

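The crop confirms it: white body, blue handle and lugs. The body rim is centred at crop (197,193), and the lug ends are at (82,211) and (318,181). The extractor's top corners and its patches at (609,67) and (577,328) are clear.

```bash
cat > h.py <<'E'
import numpy as np,pickle,cv2
C=pickle.load(open("cams.pkl","rb"))
def ray(uv,z,s):
    R,t=s["R"],s["t"]; c=-R.T@t; d=R.T@np.linalg.solve(s["mtx"],[uv[0],uv[1],1]); return c+d*(z-c[2])/d[2]
def proj(X,s):
    x=s["mtx"]@(s["R"]@np.array(X,float)+s["t"]); return x[:2]/x[2]
E
python3 - <<'E'
from h import *
s=C["top"]
f=lambda p,z:ray(((p[0]+.5)/5-.5+147,(p[1]+.5)/5-.5+160),z,s)
e=lambda p,z:ray(((p[0]-400+.5)/3.5714-.5+375,(p[1]+.5)/3.5714-.5+145),z,s)
b=f((197,193),30);l=f((82,211),26);r=f((318,181),26)
h1=f((118,193),66);h2=f((245,181),66)
ang=lambda v:np.degrees(np.arctan2(v[1],v[0]))%180
print("body",b,"lugmid",(l+r)/2,np.linalg.norm(l-r),ang(l-r),"handle",(h1+h2)/2,np.linalg.norm(h1-h2),ang(h1-h2))
c=[e(p,60) for p in((485,24),(736,60),(702,373),(446,334))]
print("ext",sum(c)/4,[np.linalg.norm(c[i]-c[i-1]) for i in range(4)],[ang(c[i]-c[i-1]) for i in range(4)])
p1=e((609,67),60);p2=e((577,328),60);print("patch",(p1+p2)/2,np.linalg.norm(p1-p2),ang(p1-p2))
w=(sum(c)/4);bb=(b+(l+r)/2)/2
for n,X in(("filt body",[bb[0],bb[1],30]),("well",[w[0],w[1],60]),("p1",p1),("p2",p2),("lug",l),("lug",r)): print(n,proj(X,C["scene"]))
i=cv2.imread("pics/scene0.png")
cv2.imwrite("pics/c2.png",np.hstack([cv2.resize(i[140:220,290:370],(400,400),interpolation=2),cv2.resize(i[240:370,130:260],(400,400),interpolation=2)]))
E
```

```text
body [504.38342762 288.69220688  30.        ] lugmid [503.38801507 288.1663123   26.        ] 112.1922962593581 96.76086493882659 handle [503.21991585 287.83294664  66.        ] 57.987191197799994 94.90134589054865
ext [ 492.79234537 -267.61368679   60.        ] [np.float64(199.67269356840544), np.float64(160.16472433896197), np.float64(200.21742561564523), np.float64(161.1857511612983)] [np.float64(171.41133465863743), np.float64(81.05774570851747), np.float64(171.70231409838652), np.float64(80.86726456466569)]
patch [ 492.70563096 -268.23863808   60.        ] 167.65636579353014 171.25522640643044
filt body [329.43014329 172.49480896]
well [192.99857802 298.60584856]
p1 [218.55904709 322.69191902]
p2 [169.21864544 276.97165264]
lug [336.70846257 162.82047114]
lug [321.15384842 184.88970635]
```

View pics/c2.png

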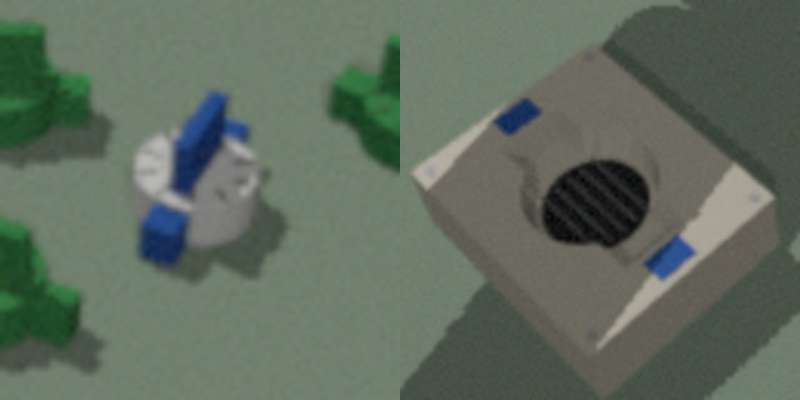

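Sizes come out right: 112 mm over the lugs, 200 x 160 mm for the box, 168 mm between patches. The scene view agrees within about 1.5 px. Next is the grasp.

```bash
cat >> h.py <<'E'
def down(yaw): # heading of tool y in degrees
    a=np.radians(yaw); y=np.array([np.cos(a),np.sin(a),0]); z=np.array([0,0,-1.]); return np.column_stack([np.cross(y,z),y,z])
E
python3 - <<'E'
from h import *
from station import ctrl, readout, snapshot
ctrl.goto([503.7,288.2,150],down(6.2))
ctrl.movel([503.7,288.2,37],v=120)
ctrl.close_gripper(25)
o=readout.observe();print(o["clock"],o["opening"],o["grasp_force"],o["position"],o["q"])
ctrl.movel([503.7,288.2,200],v=150)
o=readout.observe();print(o["clock"],o["opening"],o["grasp_force"],o["force"])
ctrl.goto([492.8,-267.8,200],down(-98.7))
o=readout.observe();print(o["clock"],o["opening"],o["position"],o["q"])
d={}
for n in("top","scene"):
    s=snapshot(n); d[n]=s; cv2.imwrite(f"pics/{n}1.png",s["img"][:,:,::-1])
P=proj([492.8,-267.8,164],d["scene"]).astype(int);print(P)
i=cv2.imread("pics/scene1.png");x,y=P
cv2.imwrite("pics/c3.png",np.hstack([cv2.resize(i[max(0,y-60):,:][:200,max(0,x-100):][:,:200],(600,600),interpolation=2)]))
E
```

```text
5.8833 11.795750058249782 24.965901374816895 [503.73121244 288.17048412  36.98446313] [ 4.75697281e-01  2.12187543e-02  1.84392035e+00 -4.14559411e-05
  1.27641192e+00  3.67537833e-01]
7.1167 11.730246150067323 24.966100752353668 [ 0.91713857  0.28299241 -2.12045678]
9.1167 12.05831291577807 [ 493.17175225 -267.12243273  200.02837394] [-5.41970134e-01 -1.27942268e-01  1.71448547e+00  1.58789980e-04
  1.55505248e+00  1.17907485e+00]
[184 268]
```

View pics/c3.png

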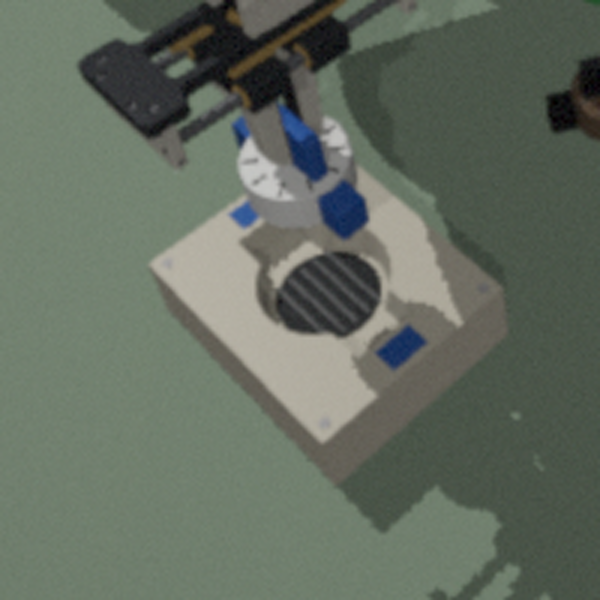

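The filter is held upright with its lugs along the patch line. The body rim is centred at crop (294,158), which is (182,260.7) in the full image. I'll check that against the prediction, then lower it in small steps while watching the force.

Run:
```python
from h import *
from station import ctrl, readout, snapshot
p=proj([493.2,-267.1,193],C["scene"]);q=ray((182,260.7),193,C["scene"]);print(p,q)
if np.linalg.norm(q[:2]-[493.2,-267.1])>7: raise SystemExit("offset")
X=[492.8,-267.8]
ctrl.movel(X+[106],v=120)
f0=readout.observe()["force"][2]
for z in [96,90,85,80,77,75,74,73,72,71,70]:
    ctrl.movel(X+[z],v=40); o=readout.observe(); df=o["force"]-np.array([0,0,f0])
    print(z,o["clock"],o["position"].round(1) if hasattr(o["position"],"round") else o["position"],df.round(1))
    if df[2]>6: break
s=snapshot("scene");cv2.imwrite("pics/c4.png",cv2.resize(s["img"][200:360,110:270,::-1],(600,600),interpolation=2))
```

```text
[182.48521141 258.69420105] [ 495.87907249 -271.19241636  193.        ]
96 10.55 [ 492.7 -267.7   95.8] [ 0.1  0.8 -1. ]
90 10.85 [ 492.7 -267.7   89.6] [-0.6 -0.4 -0.5]
85 11.125 [ 492.7 -267.7   84.7] [ 0.7  0.1 -0.4]
80 11.4 [ 492.7 -267.7   79.6] [ 1.1 -0.  -1.2]
77 11.65 [ 492.7 -267.7   76.8] [ 0.5  0.6 -1.1]
75 11.9 [ 492.8 -267.8   74.9] [-0.1 -0.7 -0.1]
74 12.15 [ 492.8 -267.8   73.9] [ 0.1  0.4 -0.3]
73 12.4 [ 492.8 -267.8   72.9] [-0.   0.2 -0.3]
72 12.65 [ 492.8 -267.8   72. ] [ 0.8 -0.1  0.4]
71 12.9 [ 492.9 -267.8   71.9] [-4.7  2.3  9.8]
```

View pics/c4.png

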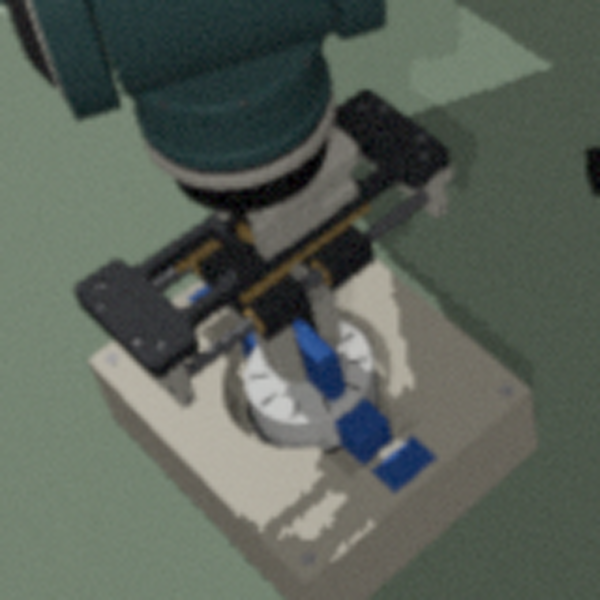

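The floor was met at TCP z = 72, as expected for home, and the picture shows the filter down inside the well at (310,390). I'll release, retreat and check.

Run:
```python
from h import *
from station import ctrl, readout, snapshot
ctrl.open_gripper()
ctrl.movel([492.8,-267.8,180],v=120)
ctrl.goto([560,60,300],down(0))
s=snapshot("top");o=readout.observe();print(o["clock"],o["position"],o["force"])
cv2.imwrite("pics/c5.png",cv2.resize(s["img"][145:257,375:487,::-1],(400,400),interpolation=2))
s2=snapshot("scene");i=s2["img"][240:370,130:260,::-1]
cv2.imwrite("pics/c5.png",np.hstack([cv2.imread("pics/c5.png"),cv2.resize(i,(400,400),interpolation=2)]))
```

```text
16.725 [559.99159306  59.16040986 299.36039894] [-0.11017401 -0.21831575 -1.12648928]
```

View pics/c5.png

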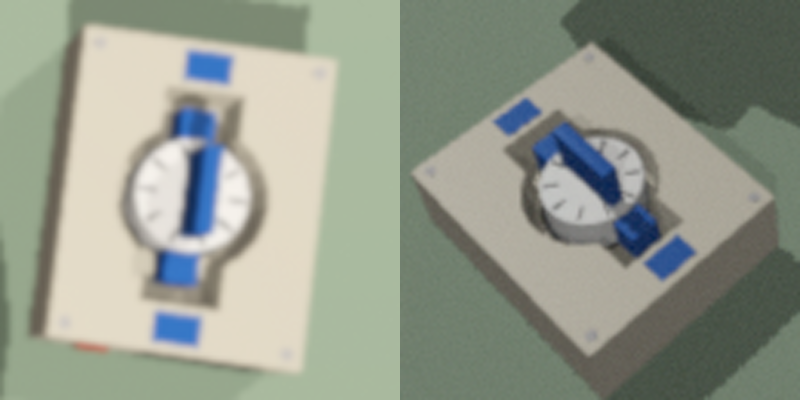

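The filter sits in the well with both lugs in the notches. Its body centre at crop (191,195) is within about 2 mm of the well centre (192,198), and it is aligned with the patches.

```bash
python3 -c "
from station import ctrl
print(ctrl.sign_off())"
```

```text
the job is handed in; nothing more can be done
None
```

The clean filter is fully seated in the extractor's well with its lugs in the notches, released, and the job is handed in at about 17 s; the used filter was not touched, and the judge's verdict was not reported back.

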